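Fit the analyser cell of a glass strain viewer

TASK

Get the strain viewer ready to check the bowl: first turn the polariser knob on its base until the white pointer stands at the red index mark, and let go of it. Then grip the knurled analyser cell that sits loose on top of the viewer's head, turn it (clockwise is the short way) until its hidden keyways drop over the pins, press it fully home against its spring, and finish while still holding it pressed home, so that I can tighten the clamp screw. Leave the bowl, the tumbler, the paperweight and the jacks where they are.

Things in the scene. Friction and masses are not known exactly. Their poses are not given: they have to be found in the camera images.
- viewer: Strain viewer (polariscope), fixed on the bench: grey light base 200 (x) x 300 (y) x 55 mm high with a lit round window, a steel column at its left rear, a black arm carrying a round head above the window. Origin: centre of the base's underside; x to its rear, y to its left, z up. The column is 98 mm from the head's axis and, like all else there, no higher than the seat.
- seat (a point): Centre of the flat top face (the hard seat) of the viewer's round black head, 72 mm across, axis vertical, 165 mm above the bench; axes as viewer. The polariser knob's axis is 147 mm away. A brass clamp screw sticks out of the head's side 12 mm below the seat, towards -y, to 56 mm from the axis.
- spigot_top (a point): Top centre of the spigot, 40 mm across, that stands 24 mm up from the seat. Two steel pins stick out of it 180 degrees apart, 6 mm thick, reaching 24 mm from the axis, their tops 9 mm above the seat. Their angle is not told; the cell hides them.
- seat_ring (a joint): Spring-loaded steel ring, 58 mm across, round the spigot under the cell: travel down in m, 0 = up (7.5 mm above the seat), 0.0075 = flush with the seat. It yields from 4 N and is flush at 11.5 N, so the cell must be pressed with more than that to be home and springs up about 7 mm when let go.
- cell_center (a point): Centre (half-way up) of the loose analyser cell, about 0.2 kg: a dark knurled round collar 58 mm across, 34 mm high, with a dark filter glass recessed 4 mm in its top. z is its axis, up; its angle to the keyways is not told. At the start it sits on the pins, this point 26 mm above the seat; at home 17 mm above it.
- cell_under (a point): Centre of the cell's underside. Bore 42 mm (1 mm clearance all round on the spigot) with two keyways 10 mm wide, 180 degrees apart, inside and out of sight. Pressed down with a few newtons and turned clockwise (from above) by 0.3 to 1.8 rad, the keyways meet the pins (play about 0.08 rad either way): the cell gives way 9 mm down to the seat, and the pins stop it from turning on.
- knob_grip (a point): Black polariser knob at the right front of the base, vertical axis: round skirt 50 mm across, 6 mm high, and on it a bar grip 46 mm long, 13 mm wide, its top 36 mm above the knob's underside (58 mm above the bench). This point is on the axis, 26 mm above that underside. Its x axis lies along the bar, towards the white pointer.
- polariser (a joint): Angle of the polariser knob, rad, clockwise from above positive, 0 to 3.14, friction about 0.05 N m; it stays where it is left. At 0 the pointer points to the viewer's left (+y), at 1.571 to its rear (+x), where the broad red index mark is on the round scale plate, 82 mm across; black ticks every 15 degrees.
- sample_center (a point): Bystander: amber glass bowl, 68 mm across and 48 mm high, on the lit window under the head; its centre, half-way up.
- tumbler_center (a point): Bystander: green glass tumbler, 72 mm across and 95 mm high, on the bench beside the viewer; its centre, half-way up.
- paperweight_center (a point): Bystander: blue glass paperweight with a red core, 80 mm across and 59 mm high, on the bench beside the viewer; its centre, half-way up.
- jacks_center (a point): Bystander: glassblower's steel jacks (big tongs), 220 mm long along their x axis, 50 mm wide, 13 mm high, lying on the bench; the point is at their middle.

How it is judged:
On the way, in this order (a step that is already met when the one before it is completed fails the run):
1. the polariser knob stands with its pointer at the red index mark, left alone by the fingers (value of joint polariser between 1.451 and 1.691 rad and contact force between the fingers and polariser below 0.1 N), for 0.2 s.
2. the cell has been turned until its keyways dropped over the pins (sunk at least 4 mm below its place on the pins) (z of cell_center in the frame of seat below 0.022 m and horizontal distance between cell_center and seat below 0.003 m), for 0.1 s.
At the end, for the whole second after the job is handed in: The cell is on the spigot over the pins, level within 4 degrees, within 1.5 mm of its hard seat, held there against the spring by the gripper's fingers (more than 4 N on it), and the polariser knob is within 0.12 rad (7 degrees) of the red index mark (z of cell_center in the frame of seat below 0.0185 m and horizontal distance between cell_center and seat below 0.003 m and angle between cell_center's own z axis and vertical below 0.07 rad and contact force between the fingers and cell above 4 N and value of joint polariser between 1.451 and 1.691 rad); the arm keeps its last pose, push and grip.
It fails at once if the bowl, the tumbler, the paperweight or the jacks moved by more than 15 mm (distance of any of sample_center, tumbler_center, paperweight_center, jacks_center from where it was at the start of the episode above 0.015 m).
It also fails if it takes over 70 s, if anything falls off the work surface, if the arm or the gripper's body presses on something with over 40 N, if the wrist force passes 120 N, or if a joint passes its speed limit or range.

ROBOT

A 7-joint arm with a two-finger parallel gripper is mounted at the origin on the work surface. World frame = base frame: x ahead of the robot, y to its left, z up, the work surface at z = 0. Lengths are in m, angles in rad, forces in N, time in s.
With the tool pointing down it reaches from about 0.4 to 0.875 m from the base axis. Payload 19.3 kg.
Tool frame: the origin (TCP) lies at the very end of the fingers, on their centre line; the grasp point (between the pads) lies 19 mm behind it; z points along the fingers, y is the line along which they close (so a half turn about z gives the same grasp; the last joint's range is limited). The gripper opens to 85 mm and grips with 20 to 120 N. Pads are 22 mm wide; open, the fingers measure 114 mm over their backs; the gripper's body (76 mm by 85 mm) begins 54 mm behind the grasp point. The pads swing forward as they close: fully open they stand 13 mm farther back than shut.
Start: joints at [-1.204, 0.521, -0.036, 1.599, 0.021, 1.021, -0.113], TCP at [0.264, 0.566, 0.206] pointing down, gripper open.
Joint ranges: [-2.91, 2.91], [-0.3, 2.13], [-1.5, 1.42], [0.17, 2.43], [-1.26, 4.41], [0.16, 1.93], [-2.52, 2.52]. Speed limits (rad/s): [1.89, 1.89, 2.39, 2.39, 3.01, 3.01, 3.01].

INTERFACE

Orientations are given as [roll, pitch, yaw] about the fixed x, y, z axes, in that order (R = Rz(yaw) Ry(pitch) Rx(roll)).
In Python, from workcell import monitor, optics, job_done gives the robot as it stands.
- The arm moves only by the shell command python3 -m handwheel 'ROWS' [FORCE]. ROWS is JSON, a list of rows, each an object of numbers: "dx", "dy", "dz": the shift along the tool's x, y, z in cm; "wx", "wy", "wz": the turn, a rotation vector about the tool's x, y, z in rad; "claw": the opening in per cent of the stroke, from 0 (shut) to 100 (fully open). A call has 1 to 8 rows; each row shifts and turns the commanded pose from where the row before left it, along the tool's axes as they then stand; what a row does not reach is not made up. A row lasts 1/8 s, in which the tool goes at most 62.5 mm and 10.7 degrees, less where a joint would pass 70% of its speed; a pose out of reach is approached as far as the arm can. A call with a gripper value outside its range is refused whole. The fingers move at their own pace and stop on an object; FORCE is the grip in N (left out, the last holds). Time passes only in rows, so rows that do not move let the fingers close. It gives the time, the measured TCP pose, the force, the opening and the grip force at its end, in the units of the state.
- monitor.observe(): the state, without advancing time (a new reading comes with each control period).
- optics.grab_frame(name): name is "scene" or "side" or "wrist"; returns a dict with "frame" (420x560x3 uint8, blue, green, red), "fovy" (degrees; the focal length in pixels is half the picture's height over the tangent of half this angle, whatever the lens; pixels are square), "cx", "cy" (the principal point, pixels), "k1" (the pictures are not rectified: a ray, as slopes to the right and down, at radius r is drawn at 1 + k1 r^2 times it, then the intrinsics apply), "R" (3x3) and "t" (3): a world point X has camera coordinates R X + t. Camera axes: x right, y down, z forward; pixel columns grow to the right and rows downward; lengths in m; the calibration is good to about 2 mm. A picture is of the moment at which its call begins. There is no depth.
- job_done(): hands the job in; it is judged then, once.
Trained networks look in the newest picture that a camera, given by its name, has taken for a name from the list of things; names that differ only in an ending like _2 or _b are one class to them, and where a whole thing is asked for, a point or a joint stands for the part that bears it (a point fixed in the world has none). Each returns a list of dicts, best first, with "p" (0 to 1); they miss things now and then, are a little off and sometimes report something else, mostly with a low value. They report only what shows in the picture. A call takes as long as a camera call.
- optics.masks_of(name, camera): "region" (420x560 bool, what is visible of it) and "rect" ([left, top, width, height] in pixels, round what is visible of it).
The state is a dict: "clock": time; "qpos": joint angles; "qd": joint speeds; "joint_efforts": joint torques, N m; "position": TCP position; "tool_rot": TCP orientation; "force": force on the tool from outside, world axes, zero at the start; "moment": the same for the moment, N m; "grip_width": finger opening in m; "finger_force": force on a finger pad.
Only numpy, scipy, OpenCV 4.12 (cv2) and the standard library are available. Lean on these libraries where they do the work, as an engineer would, in place of code of your own. Each camera call takes 0.05 s, during which the arm holds its last target. There are 200 camera calls.

## Working session

There is one attempt and no reset: what is moved stays moved. The work goes in short steps, Python scripts to look and compute and a shell command to move; the robot and the scene stay as the last step left them, time stands still between calls to the robot, and variables do not carry over. Pictures are saved under pics/ and viewed, at most 10 in all, crops included, and the job is handed in when it is done.

```bash
mkdir -p pics; ls; cat > h.py <<'E'
import numpy as np, cv2
from workcell import monitor, optics
def cal(f):
    fl=f["frame"].shape[0]/2/np.tan(np.radians(f["fovy"])/2)
    return fl,f["cx"],f["cy"],f["k1"],np.array(f["R"]),np.array(f["t"])
def proj(f,X):
    fl,cx,cy,k,R,t=cal(f); c=np.atleast_2d(X)@R.T+t; s=c[:,:2]/c[:,2:]
    s=s*(1+k*(s**2).sum(1,keepdims=True)); return s*fl+[cx,cy]
def ray(f,uv):
    fl,cx,cy,k,R,t=cal(f); d=(np.array(uv,float)-[cx,cy])/fl; s=d.copy()
    for _ in range(20): s=d/(1+k*(s@s))
    return -R.T@t, R.T@np.append(s,1)
def onz(f,uv,z):
    o,d=ray(f,uv); return o+d*(z-o[2])/d[2]
E
python3 - <<'E'
from h import *
s=monitor.observe(); print({k:np.round(v,3) for k,v in s.items()})
for n in ["scene","side","wrist"]:
    f=optics.grab_frame(n); cv2.imwrite(f"pics/{n}0.png",f["frame"]); fl,cx,cy,k,R,t=cal(f)
    print(n,fl,cx,cy,k,np.round(-R.T@t,3),np.round(R[2],2))
    np.save(f"{n}0.npy",f,allow_pickle=True)
    for o in ["viewer","cell_center","knob_grip","sample_center","tumbler_center","paperweight_center","jacks_center"]:
        for m in optics.masks_of(o,n)[:1]:
            v,u=np.nonzero(m["region"]); print(o,round(m["p"],2),m["rect"],u.mean().round(1),v.mean().round(1))
a=np.hstack([cv2.imread(f"pics/{n}0.png") for n in ["scene","side"]])
E
```

```text
pics
{'clock': np.float64(0.0), 'qpos': array([-1.204,  0.522, -0.036,  1.6  ,  0.021,  1.021, -0.113]), 'qd': array([ 0.   ,  0.   , -0.001, -0.   ,  0.   , -0.001, -0.   ]), 'joint_efforts': array([ 1.0000e-03, -9.2710e+01,  1.9810e+00, -3.6994e+01,  1.8000e-02,
        8.0000e-03, -0.0000e+00]), 'position': array([0.264, 0.566, 0.206]), 'tool_rot': array([-3.14 ,  0.   ,  2.705]), 'force': array([ 0.392, -0.988, -0.233]), 'moment': array([-0.007, -0.045,  0.053]), 'finger_force': np.float64(0.0), 'grip_width': np.float64(0.085)}
scene 489.32536688598276 278.91191233953487 205.6044526585616 -0.06866913690699716 [1.485 0.192 0.999] [-0.7  -0.11 -0.7 ]
viewer 0.73 [232.0, 171.3, 13.3, 18.6] 237.2 183.5
cell_center 0.84 [263.8, 164.8, 23.9, 20.2] 275.2 173.3
knob_grip 0.52 [231.8, 170.9, 15.3, 19.2] 236.9 183.5
sample_center 0.57 [260.3, 193.1, 25.1, 23.5] 271.2 203.7
tumbler_center 0.83 [172.8, 165.8, 26.8, 34.9] 184.5 180.7
paperweight_center 0.98 [318.5, 230.2, 32.2, 29.6] 336.9 244.7
jacks_center 0.73 [204.2, 244.5, 72.9, 44.3] 233.0 262.2
side 421.917605623493 285.5211095655094 213.94247551055184 -0.07889686842574882 [ 0.558 -0.625  0.669] [ 0.08  0.79 -0.6 ]
viewer 0.55 [180.4, 184.6, 127.7, 163.9] 250.8 282.0
cell_center 0.73 [237.8, 190.4, 32.3, 32.5] 252.8 206.3
knob_grip 0.95 [201.9, 288.4, 27.0, 25.6] 215.0 300.8
sample_center 0.68 [240.4, 233.8, 28.5, 31.7] 255.7 249.0
tumbler_center 0.7 [188.1, 349.1, 44.9, 65.6] 210.6 380.2
jacks_center 0.63 [179.0, 183.7, 131.5, 161.5] 250.8 282.3
wrist 378.2375022063593 282.50285652957183 208.2486088140176 0.026172879541570476 [0.201 0.597 0.373] [ 0.25 -0.12 -0.96]
```

View pics/scene0.png

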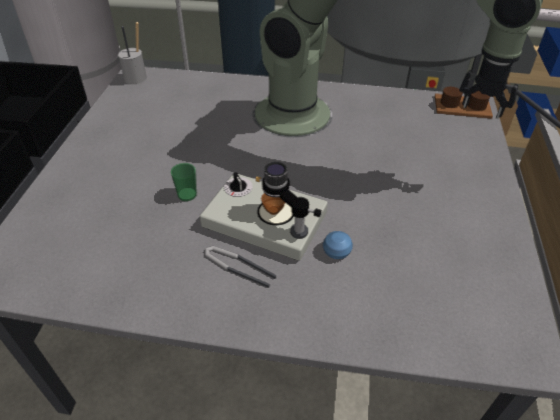

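View pics/side0.png

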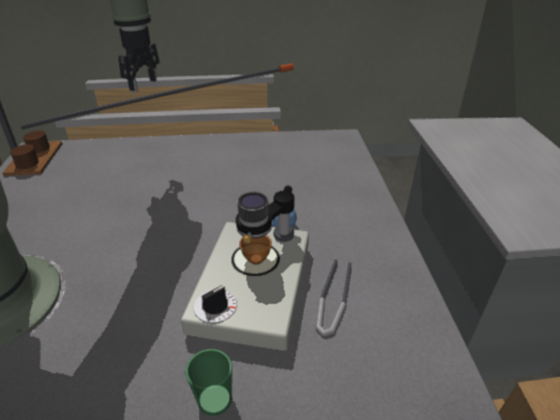

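The scene picture shows the knob at about (237,183), the cell at (275,172), the column at (300,215), tumbler at (185,182), jacks at (238,265) and paperweight at (338,244). The side picture shows the cell at (253,208), the knob at (215,300) and the column top at (284,205).

```bash
cat >> h.py <<'E'
def tri(L):
    A=0;b=0
    for f,uv in L:
        o,d=ray(f,uv); d/=np.linalg.norm(d); P=np.eye(3)-np.outer(d,d); A=A+P; b=b+P@o
    X=np.linalg.solve(A,b); return X,[np.round(proj(f,X)[0]-uv,1) for f,uv in L]
E
python3 - <<'E'
from h import *
S=np.load("scene0.npy",allow_pickle=True).item(); D=np.load("side0.npy",allow_pickle=True).item()
print("cell",tri([(S,[275.2,173.3]),(D,[252.8,206.3])]))
print("knob",tri([(S,[236.9,183.5]),(D,[215,300.8])]))
print("tumb",tri([(S,[184.5,180.7]),(D,[210.6,380.2])]))
print("paper",onz(S,[336.9,244.7],.03),"jacks",onz(S,[238,265],.006))
for n,f,(x0,y0,w,h),s in [("s",S,(190,150,150,110),5),("d",D,(175,175,145,180),3.3)]:
    cv2.imwrite(f"pics/crop_{n}.png",cv2.resize(f["frame"][y0:y0+h,x0:x0+w],None,fx=s,fy=s,interpolation=2))
E
```

```text
cell (array([0.55837832, 0.03284764, 0.1901502 ]), [array([-0.,  0.]), array([-0., -0.])])
knob (array([ 0.47958013, -0.09153175,  0.06769776]), [array([ 0., -0.]), array([0., 0.])])
tumb (array([ 0.4776626 , -0.24843725,  0.05519593]), [array([ 0.2, -0.2]), array([0.4, 0.4])])
paper [0.63052949 0.20807215 0.03      ] jacks [ 0.71981546 -0.03808775  0.006     ]
```

View pics/crop_s.png

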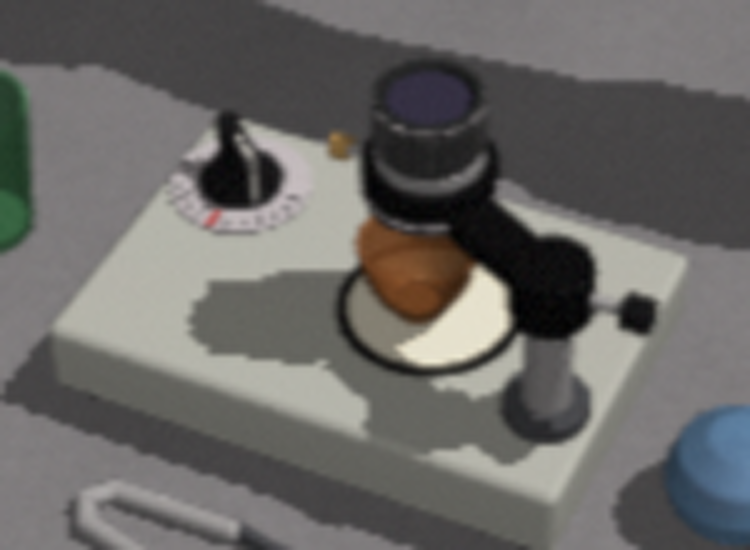

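The crop shows base top corners at about (55,340), (555,500), (685,260) and (240,118), with the red mark at (212,219). The pointer isn't clear yet. I'll get the yaw and move the wrist camera above.

```bash
python3 - <<'E'
from h import *
S=np.load("scene0.npy",allow_pickle=True).item(); W=np.load("wrist0.npy",allow_pickle=True).item()
C=[onz(S,np.array(p)/5+[190,150],.055)[:2] for p in [(55,335),(555,503),(688,258),(235,115)]]
print(np.round(C,3), np.mean(C,0))
y=C[1]-C[0]; print("yaw rear",np.arctan2(-y[0],y[1]),np.linalg.norm(y)); y=C[2]-C[3]; print(np.arctan2(-y[0],y[1]),np.linalg.norm(y))
m=onz(S,np.array([212,219])/5+[190,150],.058)[:2]; k=onz(S,np.array([240,182])/5+[190,150],.06)[:2]; print("mark dir",m,k,np.arctan2(*(m-k)[::-1]))
from scipy.spatial.transform import Rotation as Ro
s=monitor.observe(); T=Ro.from_euler('xyz',s["tool_rot"]).as_matrix(); print(np.round(T,3))
Rc=np.array(W["R"]); print("cam in tool: pos",T.T@(-Rc.T@W["t"]-s["position"]),"axes\n",np.round(T.T@Rc.T,3))
E
```

```text
[[ 0.613 -0.161]
 [ 0.687  0.12 ]
 [ 0.499  0.17 ]
 [ 0.42  -0.105]] [0.5547697  0.00578896]
yaw rear -0.2556976162819114 0.2903523788389483
-0.27639449959134776 0.2861068559153861
mark dir [ 0.51353672 -0.09739961] [ 0.48287027 -0.08803666] -0.29632640432259083
[[-0.906  0.423 -0.   ]
 [ 0.423  0.906 -0.   ]
 [ 0.    -0.    -1.   ]]
cam in tool: pos [ 0.07032197  0.00139828 -0.16695018] axes
 [[-0.    -0.96  -0.28 ]
 [ 1.    -0.001  0.   ]
 [-0.    -0.28   0.96 ]]
```

```bash
python3 -m handwheel '[{"dx":-3,"dy":-3,"dz":-1.6},{"dx":-3.2,"dy":-3.2,"dz":-1.6},{"dx":-3.2,"dy":-3.2,"dz":-1.6},{"dx":-3.2,"dy":-3.2,"dz":-1.6},{"dx":-3.2,"dy":-3.2,"dz":-1.6},{"dx":-3.2,"dy":-3.2,"dz":-1.6},{"dx":-3.2,"dy":-3.2,"dz":-1.6},{"dx":-3.2,"dy":-3.2,"dz":-1.2}]' 60; python3 -m handwheel '[{"dx":-3.2,"dy":-3.2},{"dx":-3.2,"dy":-3.2},{"dx":-3.2,"dy":-3.2},{"dx":-3.2,"dy":-3.2},{"dx":-3.2,"dy":-3.2},{"dx":-1.2,"dy":-1.8},{},{}]'
python3 - <<'E'
from h import *
s=monitor.observe(); print({k:np.round(s[k],3) for k in ["clock","qpos","position","tool_rot","force"]})
f=optics.grab_frame("wrist"); np.save("wrist1.npy",f,allow_pickle=True); cv2.imwrite("pics/wrist1.png",f["frame"])
for o in ["cell_center","knob_grip","sample_center"]:
    for m in optics.masks_of(o,"wrist")[:1]:
        v,u=np.nonzero(m["region"]); print(o,round(m["p"],2),m["rect"],u.mean().round(1),v.mean().round(1))
E
```

```text
{'clock': np.float64(1.2), 'qpos': array([-1.204,  0.521, -0.036,  1.6  ,  0.021,  1.021, -0.113]), 'position': array([0.264, 0.566, 0.206]), 'tool_rot': array([-3.142, -0.   ,  2.705]), 'force': array([ 0.128, -0.419, -1.689])}schema error: expected keys dx, dy, dz, wx, wy, wz, claw
schema error: expected keys dx, dy, dz, wx, wy, wz, claw
```

View pics/wrist1.png

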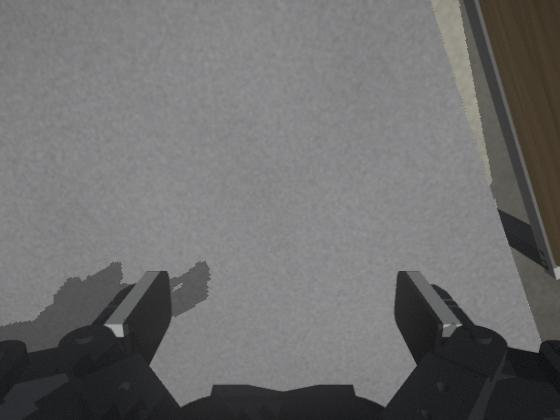

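The picture shows only the bare bench and the open fingers: every key is required, so the move was refused.

```bash
python3 -m handwheel '[{"dx":-3,"dy":-3,"dz":-1.6,"wx":0,"wy":0,"wz":0,"claw":100},{"dx":-3.2,"dy":-3.2,"dz":-1.6,"wx":0,"wy":0,"wz":0,"claw":100},{"dx":-3.2,"dy":-3.2,"dz":-1.6,"wx":0,"wy":0,"wz":0,"claw":100},{"dx":-3.2,"dy":-3.2,"dz":-1.6,"wx":0,"wy":0,"wz":0,"claw":100},{"dx":-3.2,"dy":-3.2,"dz":-1.6,"wx":0,"wy":0,"wz":0,"claw":100},{"dx":-3.2,"dy":-3.2,"dz":-1.6,"wx":0,"wy":0,"wz":0,"claw":100},{"dx":-3.2,"dy":-3.2,"dz":-1.6,"wx":0,"wy":0,"wz":0,"claw":100},{"dx":-3.2,"dy":-3.2,"dz":-1.2,"wx":0,"wy":0,"wz":0,"claw":100}]' 60; python3 -m handwheel '[{"dx":-3.2,"dy":-3.2,"dz":0,"wx":0,"wy":0,"wz":0,"claw":100},{"dx":-3.2,"dy":-3.2,"dz":0,"wx":0,"wy":0,"wz":0,"claw":100},{"dx":-3.2,"dy":-3.2,"dz":0,"wx":0,"wy":0,"wz":0,"claw":100},{"dx":-3.2,"dy":-3.2,"dz":0,"wx":0,"wy":0,"wz":0,"claw":100},{"dx":-3.2,"dy":-3.2,"dz":0,"wx":0,"wy":0,"wz":0,"claw":100},{"dx":-1.2,"dy":-1.8,"dz":0,"wx":0,"wy":0,"wz":0,"claw":100},{"dx":0,"dy":0,"dz":0,"wx":0,"wy":0,"wz":0,"claw":100},{"dx":0,"dy":0,"dz":0,"wx":0,"wy":0,"wz":0,"claw":100}]'
python3 - <<'E'
from h import *
s=monitor.observe(); print({k:np.round(s[k],3) for k in ["clock","qpos","position","tool_rot","force"]})
f=optics.grab_frame("wrist"); np.save("wrist1.npy",f,allow_pickle=True); cv2.imwrite("pics/wrist1.png",f["frame"])
for o in ["cell_center","knob_grip","sample_center"]:
    for m in optics.masks_of(o,"wrist")[:1]:
        v,u=np.nonzero(m["region"]); print(o,round(m["p"],2),m["rect"],u.mean().round(1),v.mean().round(1))
E
```

```text
clock: 2.4
position: [0.3875, 0.2273, 0.3309]
tool_rot: [3.141, 0.0, 2.705]
force: [1.0, 0.3, -1.2]
grip_width: 0.0854
finger_force: 0.0
clock: 3.4
position: [0.4675, -0.0046, 0.3301]
tool_rot: [3.141, -0.0, 2.705]
force: [0.5, -0.2, 0.3]
grip_width: 0.0853
finger_force: 0.0
{'clock': np.float64(3.4), 'qpos': array([-0.411,  0.143,  0.336,  1.835, -0.051,  1.172,  1.077]), 'position': array([ 0.468, -0.005,  0.33 ]), 'tool_rot': array([ 3.141, -0.   ,  2.705]), 'force': array([ 0.519, -0.158,  0.284])}
cell_center 0.56 [334.6, 227.8, 68.2, 72.0] 365.6 261.4
knob_grip 0.61 [196.6, 182.1, 47.1, 38.7] 221.3 200.2
sample_center 0.73 [312.7, 201.7, 47.0, 44.6] 328.6 216.2
```

View pics/wrist1.png

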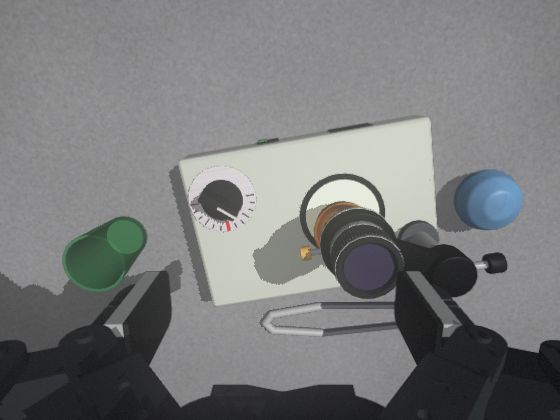

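The wrist picture shows the knob plate centred near (222,198), the white pointer line (218,209)–(236,219) and the red mark at (229,227). The cell's glass is at (369,266) and the clamp screw at (306,253).

```bash
python3 - <<'E'
from h import *
f=np.load("wrist1.npy",allow_pickle=True).item(); I=f["frame"]
c=cv2.resize(I[160:240,180:266],None,fx=4.6,fy=4.6,interpolation=2); d=cv2.resize(I[195:305,300:410],None,fx=3.345,fy=3.345,interpolation=2)
cv2.imwrite("pics/crop_w.png",np.hstack([c,d]))
# plate outline: bright, low-saturation, vs base
hsv=cv2.cvtColor(I,cv2.COLOR_BGR2HSV)[160:240,180:266].astype(int)
r=(hsv[...,1]>90)&(hsv[...,2]>100)&((hsv[...,0]<8)|(hsv[...,0]>172)); v,u=np.nonzero(r); print("red",u.mean()+180,v.mean()+160,len(u))
red=np.array([u.mean()+180,v.mean()+160])
k=np.array([.4796,-.0915])
for z in (.058,.064,.094): print(z,onz(f,[222,198],z))
print("red w",onz(f,red,.058))
E
```

```text
red 227.6875 225.40625 32
0.058 [ 0.47805344 -0.08778591  0.058     ]
0.064 [ 0.47704689 -0.08622703  0.064     ]
0.094 [ 0.47201412 -0.0784326   0.094     ]
red w [ 0.51175981 -0.09754869  0.058     ]
```

View pics/crop_w.png

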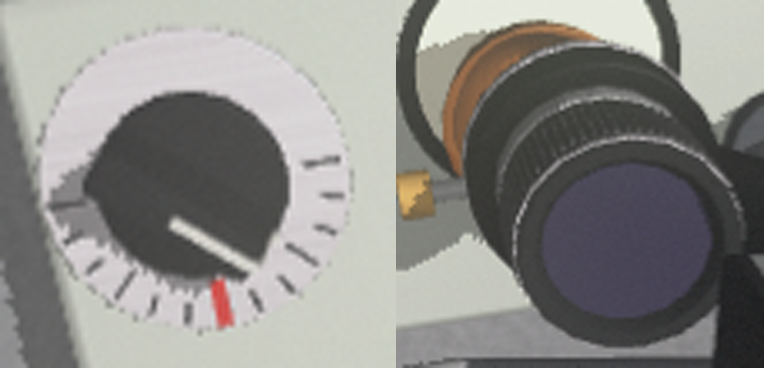

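The crop shows the pointer running (172,222)–(262,268), the red mark at (221,304), the plate circle 38–352 by 27–332, and the collar's top rim centred at (630,241).

```bash
python3 - <<'E'
from h import *
f=np.load("wrist1.npy",allow_pickle=True).item()
kc=onz(f,np.array([195,179.5])/4.6+[180,160],.058)[:2]
a=onz(f,np.array([172,222])/4.6+[180,160],.094)[:2]; b=onz(f,np.array([262,268])/4.6+[180,160],.094)[:2]
r=onz(f,np.array([221,304])/4.6+[180,160],.0585)[:2]; t0=onz(f,np.array([321,160])/4.6+[180,160],.0585)[:2]
ang=lambda d:np.arctan2(d[1],d[0])
print("knob",kc,"ptr",a,b,ang(b-a),"b-k",ang(b-kc),"red",ang(r-kc),"tick0",ang(t0-kc))
c=onz(f,np.array([(630-396)/3.345+300,241/3.345+195]),.208)[:2]; print("cell",c,np.linalg.norm(c-kc),ang(c-kc))
S=np.load("scene0.npy",allow_pickle=True).item(); print("scene cell top",onz(S,np.array([428,100])/5+[190,150],.204))
D=np.load("side0.npy",allow_pickle=True).item(); print("side",onz(D,[253.5,202],.204))
for p in [(.038,0),(0.02,0)]: pass
E
```

```text
knob [ 0.47937522 -0.08794823] ptr [ 0.48028807 -0.08850617] [ 0.49984355 -0.07414551] 0.6334126807102666 b-k 0.5932997630534163 red -0.2776109771647852 tick0 1.295429629000642
cell [0.55768135 0.03526904] 0.1459943344437128 1.0046730963734345
scene cell top [0.56156763 0.03447062 0.204     ]
side [0.56009423 0.02749887 0.204     ]
```

```bash
python3 -m handwheel '[{"dx":-2.32,"dy":-3.6,"dz":2,"wx":0,"wy":0,"wz":0,"claw":60},{"dx":-2.32,"dy":-3.6,"dz":2,"wx":0,"wy":0,"wz":0,"claw":60},{"dx":0,"dy":0,"dz":2.5,"wx":0,"wy":0,"wz":-0.175,"claw":60},{"dx":0,"dy":0,"dz":2.5,"wx":0,"wy":0,"wz":-0.175,"claw":60},{"dx":0,"dy":0,"dz":2.5,"wx":0,"wy":0,"wz":-0.175,"claw":60},{"dx":0,"dy":0,"dz":2.5,"wx":0,"wy":0,"wz":-0.175,"claw":60},{"dx":0,"dy":0,"dz":2.5,"wx":0,"wy":0,"wz":-0.175,"claw":60},{"dx":0,"dy":0,"dz":2.5,"wx":0,"wy":0,"wz":-0.175,"claw":60}]'
python3 -m handwheel '[{"dx":0,"dy":0,"dz":0,"wx":0,"wy":0,"wz":0,"claw":60},{"dx":0,"dy":0,"dz":0,"wx":0,"wy":0,"wz":0,"claw":60}]'
python3 - <<'E'
from h import *
s=monitor.observe(); print(np.round(s["qpos"],3))
f=optics.grab_frame("wrist"); np.save("wrist2.npy",f,allow_pickle=True); cv2.imwrite("pics/wrist2.png",f["frame"])
E
```

```text
clock: 4.6
position: [0.4794, -0.0897, 0.1394]
tool_rot: [3.142, 0.0, -2.522]
force: [0.1, 0.4, 0.5]
grip_width: 0.0512
finger_force: 0.0
clock: 4.85
position: [0.4797, -0.0902, 0.1409]
tool_rot: [-3.141, 0.001, -2.532]
force: [0.7, -0.4, 0.9]
grip_width: 0.0513
finger_force: 0.0
[-0.053  0.402  0.151  2.025 -0.089  0.72   2.333]
```

View pics/wrist2.png

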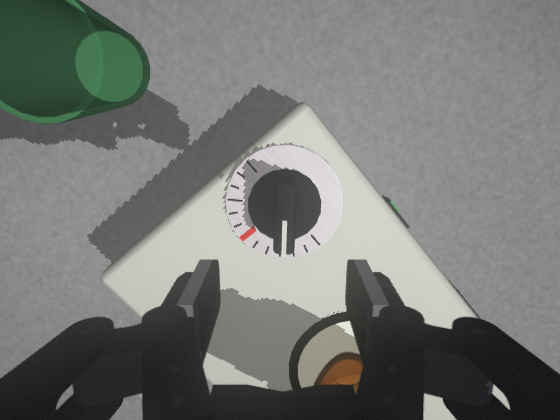

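The wrist picture shows the bar vertical in the picture at column ~285, midway between the pads, with the plate centre at about (284,200).

```bash
python3 - <<'E'
from h import *
f=np.load("wrist2.npy",allow_pickle=True).item()
print(onz(f,[284,200],.058)); a=onz(f,[284.5,221],.094);b=onz(f,[283.5,254],.094); print(a,b,np.arctan2(b[1]-a[1],b[0]-a[0]))
E
python3 -m handwheel '[{"dx":0,"dy":0,"dz":2.4,"wx":0,"wy":0,"wz":0,"claw":60},{"dx":0,"dy":0,"dz":2.4,"wx":0,"wy":0,"wz":0,"claw":60},{"dx":0,"dy":0,"dz":2.4,"wx":0,"wy":0,"wz":0,"claw":60},{"dx":0,"dy":0,"dz":0,"wx":0,"wy":0,"wz":0,"claw":60}]'
```

```text
[ 0.47701424 -0.09071247  0.058     ]
[ 0.47958516 -0.08868824  0.094     ] [ 0.49729665 -0.07705189  0.094     ] 0.5812767263023578
clock: 5.4
position: [0.4789, -0.0901, 0.0679]
tool_rot: [3.141, -0.001, -2.53]
force: [0.2, 0.2, 2.0]
grip_width: 0.0511
finger_force: 0.0
```

```bash
python3 -m handwheel '[{"dx":0,"dy":0,"dz":0,"wx":0,"wy":0,"wz":0,"claw":0},{"dx":0,"dy":0,"dz":0,"wx":0,"wy":0,"wz":0,"claw":0},{"dx":0,"dy":0,"dz":0,"wx":0,"wy":0,"wz":0,"claw":0},{"dx":0,"dy":0,"dz":0,"wx":0,"wy":0,"wz":0,"claw":0}]' 40
python3 -m handwheel '[{"dx":0,"dy":0,"dz":0,"wx":0,"wy":0,"wz":0.126,"claw":0},{"dx":0,"dy":0,"dz":0,"wx":0,"wy":0,"wz":0.127,"claw":0},{"dx":0,"dy":0,"dz":0,"wx":0,"wy":0,"wz":0.127,"claw":0},{"dx":0,"dy":0,"dz":0,"wx":0,"wy":0,"wz":0.127,"claw":0},{"dx":0,"dy":0,"dz":0,"wx":0,"wy":0,"wz":0.127,"claw":0},{"dx":0,"dy":0,"dz":0,"wx":0,"wy":0,"wz":0.126,"claw":0},{"dx":0,"dy":0,"dz":0,"wx":0,"wy":0,"wz":0.126,"claw":0},{"dx":0,"dy":0,"dz":0,"wx":0,"wy":0,"wz":0,"claw":0}]'
```

```text
clock: 5.9
position: [0.4797, -0.0901, 0.0688]
tool_rot: [-3.141, 0.001, -2.529]
force: [-1.8, 1.7, 10.6]
grip_width: 0.0004
finger_force: 5.6
clock: 6.9
position: [0.48, -0.0904, 0.0688]
tool_rot: [3.141, 0.002, 2.867]
force: [-0.9, -0.0, 10.0]
grip_width: -0.0003
finger_force: 5.2
```

Grip width 0 and 10 N upward means the bar isn't between the pads, so I'll look.

```bash
python3 - <<'E'
from h import *
f=optics.grab_frame("wrist"); g=optics.grab_frame("side"); np.save("wrist3.npy",f,allow_pickle=True); np.save("side3.npy",g,allow_pickle=True)
cv2.imwrite("pics/w3.png",np.hstack([cv2.resize(f["frame"][120:420,140:440],(400,400)),cv2.resize(g["frame"][210:350,150:290],(400,400),interpolation=2)]))
print(proj(g,[[.479,-.09,.058],[.479,-.09,.094],monitor.observe()["position"]]))
E
```

```text
[[215.22229218 303.64994324]
 [213.32626348 290.54447478]
 [215.19027451 299.91768036]]
```

View pics/w3.png

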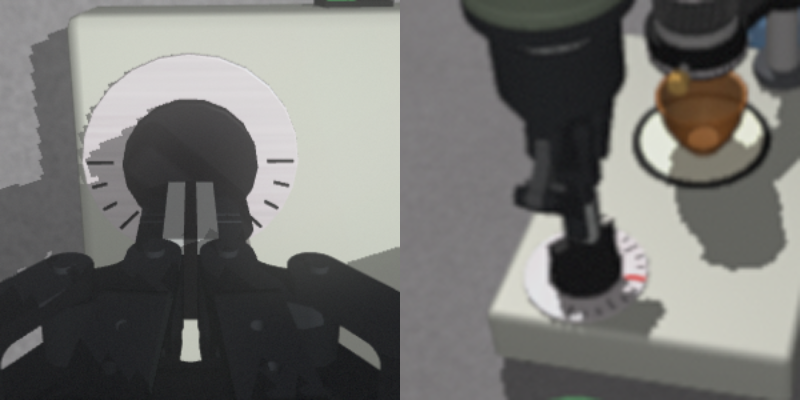

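In the left crop the pads look shut. In the right crop the bar still slants at its old angle with the pads on its top. I'll triangulate the bar's top height.

```bash
python3 - <<'E'
from h import *
a=np.load("wrist1.npy",allow_pickle=True).item();b=np.load("wrist2.npy",allow_pickle=True).item()
print(tri([(a,[237,218.3]),(b,[283.5,254])])); print(tri([(a,[217.4,208.3]),(b,[284.5,221])]))
print("plate",tri([(a,np.array([195,179.5])/4.6+[180,160]),(b,[284,200])]))
print("red",tri([(a,[227.7,225.4]),(b,[248,235])]))
E
```

```text
(array([ 0.50058029, -0.07553421,  0.08730215]), [array([-0.2, -0.8]), array([-1.,  1.])])
(array([ 0.4800986 , -0.08861265,  0.09339903]), [array([-0.1, -0.3]), array([-0.4,  0.4])])
plate (array([ 0.47960374, -0.08966515,  0.05078053]), [array([-0.3, -0.8]), array([-0.9,  1.1])])
red (array([ 0.51149681, -0.097081  ,  0.0598173 ]), [array([0. , 0.1]), array([ 0.2, -0.2])])
```

The bar's top is at about 0.092. From the pad spacing in the pictures, the real fingertips sit about 20–25 mm behind the reported TCP. So the pads shut on top of the bar. I'll lift, realign, check the bar, then go lower.

```bash
python3 -m handwheel '[{"dx":0,"dy":0,"dz":-3,"wx":0,"wy":0,"wz":0,"claw":0},{"dx":0,"dy":0,"dz":-4.2,"wx":0,"wy":0,"wz":0,"claw":60},{"dx":0,"dy":0,"dz":0,"wx":0,"wy":0,"wz":-0.177,"claw":60},{"dx":0,"dy":0,"dz":0,"wx":0,"wy":0,"wz":-0.177,"claw":60},{"dx":0,"dy":0,"dz":0,"wx":0,"wy":0,"wz":-0.177,"claw":60},{"dx":0,"dy":0,"dz":0,"wx":0,"wy":0,"wz":-0.177,"claw":60},{"dx":0,"dy":0,"dz":0,"wx":0,"wy":0,"wz":-0.178,"claw":60},{"dx":0,"dy":0,"dz":0,"wx":0,"wy":0,"wz":0,"claw":60}]'
python3 - <<'E'
from h import *
f=optics.grab_frame("wrist"); np.save("wrist4.npy",f,allow_pickle=True); I=f["frame"]
a=np.load("wrist2.npy",allow_pickle=True).item()["frame"]
cv2.imwrite("pics/w4.png",np.hstack([cv2.resize(x[140:270,215:345],(390,390),interpolation=2) for x in (a,I)]))
E
```

```text
clock: 8.0
position: [0.4793, -0.0904, 0.1404]
tool_rot: [-3.142, 0.001, -2.53]
force: [0.4, -1.0, 0.1]
grip_width: 0.051
finger_force: 0.0
```

View pics/w4.png

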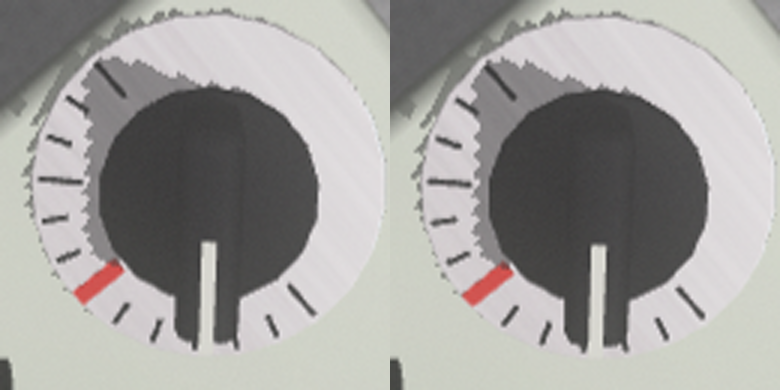

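Both crops look the same: the bar is vertical at column ~597 (right half), so the knob hasn't moved. Now I'll go 22 mm lower and grip.

```bash
python3 -m handwheel '[{"dx":0,"dy":0,"dz":3,"wx":0,"wy":0,"wz":0,"claw":60},{"dx":0,"dy":0,"dz":3,"wx":0,"wy":0,"wz":0,"claw":60},{"dx":0,"dy":0,"dz":2,"wx":0,"wy":0,"wz":0,"claw":60},{"dx":0,"dy":0,"dz":1.2,"wx":0,"wy":0,"wz":0,"claw":60},{"dx":0,"dy":0,"dz":0,"wx":0,"wy":0,"wz":0,"claw":60},{"dx":0,"dy":0,"dz":0,"wx":0,"wy":0,"wz":0,"claw":60}]' 40
python3 -m handwheel '[{"dx":0,"dy":0,"dz":0,"wx":0,"wy":0,"wz":0,"claw":0},{"dx":0,"dy":0,"dz":0,"wx":0,"wy":0,"wz":0,"claw":0},{"dx":0,"dy":0,"dz":0,"wx":0,"wy":0,"wz":0,"claw":0},{"dx":0,"dy":0,"dz":0,"wx":0,"wy":0,"wz":0,"claw":0}]' 40
```

```text
clock: 8.8
position: [0.4796, -0.0903, 0.0488]
tool_rot: [-3.141, 0.001, -2.529]
force: [0.5, -0.0, 0.4]
grip_width: 0.0512
finger_force: 0.0
clock: 9.3
position: [0.479, -0.0897, 0.0486]
tool_rot: [3.141, 0.0, -2.528]
force: [-4.8, 4.8, 12.4]
grip_width: 0.0123
finger_force: 40.2
```

```bash
python3 -m handwheel '[{"dx":0,"dy":0,"dz":-0.1,"wx":0,"wy":0,"wz":0.126,"claw":0},{"dx":0,"dy":0,"dz":0,"wx":0,"wy":0,"wz":0.127,"claw":0},{"dx":0,"dy":0,"dz":0,"wx":0,"wy":0,"wz":0.127,"claw":0},{"dx":0,"dy":0,"dz":0,"wx":0,"wy":0,"wz":0.127,"claw":0},{"dx":0,"dy":0,"dz":0,"wx":0,"wy":0,"wz":0.127,"claw":0},{"dx":0,"dy":0,"dz":0,"wx":0,"wy":0,"wz":0.126,"claw":0},{"dx":0,"dy":0,"dz":0,"wx":0,"wy":0,"wz":0.126,"claw":0},{"dx":0,"dy":0,"dz":0,"wx":0,"wy":0,"wz":0,"claw":0}]'
python3 -m handwheel '[{"dx":0,"dy":0,"dz":0,"wx":0,"wy":0,"wz":0,"claw":0},{"dx":0,"dy":0,"dz":0,"wx":0,"wy":0,"wz":0,"claw":60},{"dx":0,"dy":0,"dz":0,"wx":0,"wy":0,"wz":0,"claw":60},{"dx":0,"dy":0,"dz":-3,"wx":0,"wy":0,"wz":0,"claw":60},{"dx":0,"dy":0,"dz":-3,"wx":0,"wy":0,"wz":0,"claw":60},{"dx":0,"dy":0,"dz":-3.2,"wx":0,"wy":0,"wz":0,"claw":60},{"dx":0,"dy":0,"dz":0,"wx":0,"wy":0,"wz":0,"claw":60},{"dx":0,"dy":0,"dz":0,"wx":0,"wy":0,"wz":0,"claw":60}]'
cat > ptr.py <<'E'
from h import *
import sys
f=optics.grab_frame("wrist"); np.save("wrist5.npy",f,allow_pickle=True); I=f["frame"]
K=np.array([.4796,-.0896])
# sample the bar top: bright pixels in dark knob, rectified onto z=.094
n=300; g=np.linspace(-.03,.03,n); X=np.array([[K[0]+a,K[1]+b,.094] for a in g for b in g])
uv=proj(f,X).astype(np.float32).reshape(n,n,2); T=cv2.remap(I,uv,None,cv2.INTER_LINEAR)
T=T.min(axis=2); r=np.hypot(*np.meshgrid(g,g)); m=((T>120)&(r<.0215)).astype(np.uint8)
c,L,st,ce=cv2.connectedComponentsWithStats(m)
for i in range(1,c):
    if st[i,4]>60:
        a,b=np.nonzero(L==i); P=np.c_[g[a],g[b]]; w,V=np.linalg.eigh(np.cov(P.T)); d=V[:,1]*np.sign(V[:,1]@P.mean(0)+1e-9)
        print("comp",st[i,4],P.mean(0).round(4),"len",(4*np.sqrt(w)).round(4),"yaw",np.arctan2(d[1],d[0]).round(3))
hsv=cv2.cvtColor(I,cv2.COLOR_BGR2HSV).astype(int); r=(hsv[...,1]>90)&(hsv[...,2]>100)&((hsv[...,0]<8)|(hsv[...,0]>172)); r[:, :180]=0; r[:,380:]=0;r[290:]=0
v,u=np.nonzero(r); print("red",len(u)); p=onz(f,[u.mean(),v.mean()],.0585)[:2]-K; print(p,"yaw",np.arctan2(p[1],p[0]))
E
python3 ptr.py
```

```text
clock: 10.3
position: [0.4789, -0.0903, 0.0488]
tool_rot: [-3.141, -0.0, 2.869]
force: [1.0, -2.3, -14.6]
grip_width: 0.012
finger_force: 41.1
clock: 11.3
position: [0.4791, -0.09, 0.1409]
tool_rot: [3.141, -0.0, 2.869]
force: [-0.6, 0.4, -0.1]
grip_width: 0.0512
finger_force: 0.0
comp 5092 [ 0.0079 -0.0112] len [0.0211 0.0323] yaw -2.281
comp 3231 [0.014  0.0104] len [0.0077 0.0254] yaw 2.184
red 4
[ 0.03657146 -0.00748006] yaw -0.2017501388756869
```

```bash
python3 - <<'E'
from h import *
f=np.load("wrist5.npy",allow_pickle=True).item(); K=np.array([.4796,-.0896])
for yaw in [-.277]:
    d=np.array([np.cos(yaw),np.sin(yaw)]); p=np.array([-d[1],d[0]])
    for s in np.arange(-.005,.024,.004):
        q=np.arange(-.008,.0081,.001); uv=proj(f,[[*(K+s*d+t*p),.094] for t in q]).astype(np.float32)[None]
        print(round(s,3),cv2.remap(f["frame"],uv,None,1).min(2)[0])
E
```

```text
-0.005 [62 62 62 62 63 66 64 66 66 66 67 67 67 67 67 66 69]
-0.001 [62 62 62 63 64 65 66 77 94 94 83 66 66 67 67 67 69]
0.003 [ 64  63  61  63  64  66  67 121 199 198 147  67  68  69  69  68  68]
0.007 [ 64  65  63  64  67  67  68 118 199 199 151  69  69  69  69  69  70]
0.011 [126 114  92  67  68  69  70 119 199 199 155  72  71  71  71 112 149]
0.015 [131 160 189  67  68  70  71 115 199 199 160  71  72  72  71 145 201]
0.019 [193  79 195  87  70  71  74 115 199 200 165  74  74  73  76 186 186]
0.023 [183 197 185 188 202 203 200 200 190 200 183 193 201 193 202 200 197]
```

The pointer lies on the red mark's bearing, about -0.27 against -0.277. Next I'll move above the cell and open.

```bash
python3 -m handwheel '[{"dx":0,"dy":0,"dz":-5,"wx":0,"wy":0,"wz":0,"claw":100},{"dx":0,"dy":0,"dz":-5,"wx":0,"wy":0,"wz":0,"claw":100},{"dx":-1,"dy":3,"dz":-5,"wx":0,"wy":0,"wz":0,"claw":100},{"dx":-1.4,"dy":4,"dz":-4,"wx":0,"wy":0,"wz":0,"claw":100},{"dx":-1,"dy":4,"dz":0,"wx":0,"wy":0,"wz":0,"claw":100},{"dx":-1,"dy":3,"dz":0,"wx":0,"wy":0,"wz":0,"claw":100},{"dx":0,"dy":0,"dz":0,"wx":0,"wy":0,"wz":0,"claw":100},{"dx":0,"dy":0,"dz":0,"wx":0,"wy":0,"wz":0,"claw":100}]'
python3 - <<'E'
from h import *
s=monitor.observe(); print(s["position"],s["qpos"].round(3) if hasattr(s["qpos"],"round") else s["qpos"])
f=optics.grab_frame("wrist"); np.save("wrist6.npy",f,allow_pickle=True); I=f["frame"]
for m in optics.masks_of("cell_center","wrist")[:2]:
    v,u=np.nonzero(m["region"]); print(round(m["p"],2),m["rect"],u.mean(),v.mean())
hsv=cv2.cvtColor(I,cv2.COLOR_BGR2HSV)
# filter glass: purple-ish
g=((hsv[...,0]>110)&(hsv[...,0]<150)&(hsv[...,1]>40)).astype(np.uint8)
c,L,st,ce=cv2.connectedComponentsWithStats(g)
for i in np.argsort(-st[1:,4])[:3]+1: print("glass",st[i],ce[i],onz(f,ce[i],.204))
cv2.imwrite("pics/wrist6.png",I)
E
```

```text
clock: 12.35
position: [0.559, 0.0321, 0.3304]
tool_rot: [-3.141, -0.001, 2.868]
force: [-0.3, 0.1, -0.5]
grip_width: 0.0853
finger_force: 0.0
[0.5589711  0.03206597 0.33038048] [-0.597  0.35   0.594  1.627 -0.205  1.229  1.335]
0.79 [251.4, 151.6, 70.1, 73.7] 284.01290025339785 187.43676572218382
glass [ 258  169   53   46 1647] [283.62962963 192.3339405 ] [0.5614232  0.03352705 0.204     ]
glass [540 352   3   4   6] [541.33333333 353.16666667] [0.7660062  0.21507435 0.204     ]
glass [550 377   2   6   6] [550.83333333 379.5       ] [0.79625629 0.22040278 0.204     ]
```

View pics/wrist6.png

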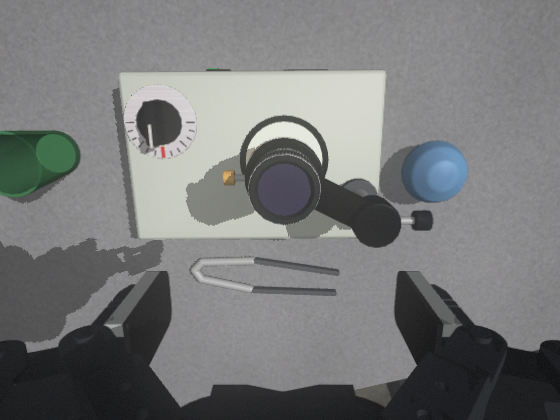

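The picture shows the cell's glass at (284,192), midway between the open fingers, and the pointer still by the red mark. Next: centre on the cell and descend.

```bash
python3 -m handwheel '[{"dx":-0.14,"dy":0.17,"dz":4,"wx":0,"wy":0,"wz":0,"claw":100},{"dx":0,"dy":0,"dz":4,"wx":0,"wy":0,"wz":0,"claw":100},{"dx":0,"dy":0,"dz":3.5,"wx":0,"wy":0,"wz":0,"claw":100},{"dx":0,"dy":0,"dz":3.2,"wx":0,"wy":0,"wz":0,"claw":100},{"dx":0,"dy":0,"dz":2,"wx":0,"wy":0,"wz":0,"claw":100},{"dx":0,"dy":0,"dz":1,"wx":0,"wy":0,"wz":0,"claw":100},{"dx":0,"dy":0,"dz":0,"wx":0,"wy":0,"wz":0,"claw":100},{"dx":0,"dy":0,"dz":0,"wx":0,"wy":0,"wz":0,"claw":100}]'
python3 -m handwheel '[{"dx":0,"dy":0,"dz":0,"wx":0,"wy":0,"wz":0,"claw":50},{"dx":0,"dy":0,"dz":0,"wx":0,"wy":0,"wz":0,"claw":50},{"dx":0,"dy":0,"dz":0,"wx":0,"wy":0,"wz":0,"claw":50},{"dx":0,"dy":0,"dz":0,"wx":0,"wy":0,"wz":0,"claw":50},{"dx":0,"dy":0,"dz":0,"wx":0,"wy":0,"wz":0,"claw":50}]' 40
```

```text
clock: 13.45
position: [0.5615, 0.0339, 0.1549]
tool_rot: [3.141, 0.001, 2.869]
force: [-1.1, -0.3, 0.2]
grip_width: 0.0855
finger_force: 0.0
clock: 14.08
position: [0.5616, 0.0337, 0.1548]
tool_rot: [3.141, 0.001, 2.868]
force: [-1.1, -1.5, 6.9]
grip_width: 0.0573
finger_force: 41.5
```

```bash
python3 -m handwheel '[{"dx":0,"dy":0,"dz":0.1,"wx":0,"wy":0,"wz":0,"claw":50},{"dx":0,"dy":0,"dz":0,"wx":0,"wy":0,"wz":0,"claw":50}]' 60
python3 -m handwheel '[{"dx":0,"dy":0,"dz":0,"wx":0,"wy":0,"wz":0.06,"claw":50},{"dx":0,"dy":0,"dz":0,"wx":0,"wy":0,"wz":0.06,"claw":50},{"dx":0,"dy":0,"dz":0,"wx":0,"wy":0,"wz":0.06,"claw":50}]'
python3 -c "
from workcell import monitor; s=monitor.observe(); print(s['moment'],s['force'])"
```

```text
clock: 14.32
position: [0.5618, 0.0337, 0.1545]
tool_rot: [3.141, 0.002, 2.868]
force: [-5.2, -0.9, 20.0]
grip_width: 0.0568
finger_force: 60.0
clock: 14.7
position: [0.562, 0.0324, 0.1544]
tool_rot: [-3.141, 0.003, 2.686]
force: [-1.7, -9.3, 15.1]
grip_width: 0.0565
finger_force: 61.1
[-2.05917787  0.60176062  0.33371026] [-1.67211422 -9.31618039 15.11901637]
```

```bash
python3 -m handwheel '[{"dx":0,"dy":0,"dz":0,"wx":0,"wy":0,"wz":0.05,"claw":50},{"dx":0,"dy":0,"dz":0,"wx":0,"wy":0,"wz":0.05,"claw":50},{"dx":0,"dy":0,"dz":0,"wx":0,"wy":0,"wz":0.05,"claw":50},{"dx":0,"dy":0,"dz":0,"wx":0,"wy":0,"wz":0.05,"claw":50}]'
python3 -c "
from workcell import monitor; s=monitor.observe(); print(s['moment'],s['force'])"
python3 -m handwheel '[{"dx":0,"dy":0,"dz":0,"wx":0,"wy":0,"wz":0.05,"claw":50},{"dx":0,"dy":0,"dz":0,"wx":0,"wy":0,"wz":0.05,"claw":50},{"dx":0,"dy":0,"dz":0,"wx":0,"wy":0,"wz":0.05,"claw":50},{"dx":0,"dy":0,"dz":0,"wx":0,"wy":0,"wz":0.05,"claw":50}]'
python3 -c "
from workcell import monitor; s=monitor.observe(); print(s['moment'],s['force'])"
```

```text
clock: 15.2
position: [0.5613, 0.0326, 0.1536]
tool_rot: [-3.141, 0.001, 2.486]
force: [-0.6, -7.6, 3.3]
grip_width: 0.0567
finger_force: 62.9
[-1.69406595  0.07556038  0.15210067] [-0.6232015  -7.5832934   3.28330132]
clock: 15.7
position: [0.5611, 0.0321, 0.1535]
tool_rot: [-3.141, 0.002, 2.286]
force: [-2.6, -11.1, 3.5]
grip_width: 0.0567
finger_force: 62.9
[-2.33547074  0.34246538  0.19956563] [ -2.5783269  -11.05872093   3.52930354]
```

```bash
python3 -m handwheel '[{"dx":-0.08,"dy":-0.07,"dz":0.1,"wx":0,"wy":0,"wz":0,"claw":50},{"dx":0,"dy":0,"dz":0,"wx":0,"wy":0,"wz":0,"claw":50}]'
python3 -m handwheel '[{"dx":0,"dy":0,"dz":0,"wx":0,"wy":0,"wz":0.05,"claw":50},{"dx":0,"dy":0,"dz":0,"wx":0,"wy":0,"wz":0.05,"claw":50},{"dx":0,"dy":0,"dz":0,"wx":0,"wy":0,"wz":0.05,"claw":50}]'
python3 -c "
from workcell import monitor; s=monitor.observe(); print(s['moment'],s['force'])"
```

```text
clock: 15.95
position: [0.5611, 0.032, 0.1526]
tool_rot: [-3.141, 0.001, 2.288]
force: [-2.2, -4.8, 4.0]
grip_width: 0.0567
finger_force: 63.0
clock: 16.32
position: [0.5611, 0.0312, 0.1528]
tool_rot: [-3.141, 0.002, 2.138]
force: [-7.6, -12.5, 13.9]
grip_width: 0.0569
finger_force: 63.8
[-2.36951246  0.99872188  2.57978324] [ -7.56525844 -12.4844953   13.92004083]
```

The turning moment jumped to 2.6 N m, so the pins are in the keyways. I'll back off a little and press down.

```bash
python3 -m handwheel '[{"dx":0,"dy":0,"dz":0,"wx":0,"wy":0,"wz":-0.06,"claw":50},{"dx":-0.04,"dy":-0.04,"dz":0.1,"wx":0,"wy":0,"wz":-0.05,"claw":50},{"dx":0,"dy":0,"dz":0.1,"wx":0,"wy":0,"wz":0,"claw":50},{"dx":0,"dy":0,"dz":0,"wx":0,"wy":0,"wz":0,"claw":50}]'
python3 -c "
from workcell import monitor; s=monitor.observe(); print(s['moment'],s['force'])"
python3 -m handwheel '[{"dx":0,"dy":0,"dz":0.1,"wx":0,"wy":0,"wz":0,"claw":50},{"dx":0,"dy":0,"dz":0.1,"wx":0,"wy":0,"wz":0,"claw":50},{"dx":0,"dy":0,"dz":0,"wx":0,"wy":0,"wz":0,"claw":50}]'
python3 -c "
from workcell import monitor; s=monitor.observe(); print(s['moment'],s['force'])"
```

```text
clock: 16.82
position: [0.5612, 0.0318, 0.1508]
tool_rot: [3.141, 0.001, 2.249]
force: [-3.0, -3.1, 9.5]
grip_width: 0.0565
finger_force: 63.6
[-0.74101699  0.73719181  0.42650901] [-2.95094348 -3.10394228  9.50361334]
clock: 17.2
position: [0.5612, 0.0318, 0.149]
tool_rot: [3.141, 0.001, 2.249]
force: [-4.6, -3.2, 12.3]
grip_width: 0.0572
finger_force: 63.8
[-0.68753764  0.88464762  0.38598427] [-4.63182597 -3.15839775 12.31911612]
```

```bash
python3 -m handwheel '[{"dx":0,"dy":0,"dz":0.1,"wx":0,"wy":0,"wz":0,"claw":50},{"dx":0,"dy":0,"dz":0.1,"wx":0,"wy":0,"wz":0,"claw":50},{"dx":0,"dy":0,"dz":0.1,"wx":0,"wy":0,"wz":0,"claw":50},{"dx":0,"dy":0,"dz":0,"wx":0,"wy":0,"wz":0,"claw":50}]' 80
python3 -m handwheel '[{"dx":0,"dy":0,"dz":0.1,"wx":0,"wy":0,"wz":0,"claw":50},{"dx":0,"dy":0,"dz":0.1,"wx":0,"wy":0,"wz":0,"claw":50},{"dx":0,"dy":0,"dz":0,"wx":0,"wy":0,"wz":0,"claw":50}]'
```

```text
clock: 17.7
position: [0.5612, 0.0318, 0.1471]
tool_rot: [3.14, -0.0, 2.248]
force: [-15.1, -2.8, 36.5]
grip_width: 0.0561
finger_force: 85.3
clock: 18.08
position: [0.5613, 0.0318, 0.1468]
tool_rot: [3.139, -0.001, 2.248]
force: [-28.4, -0.8, 74.7]
grip_width: 0.056
finger_force: 89.3
```

```bash
python3 -m handwheel '[{"dx":0,"dy":0,"dz":-0.1,"wx":0,"wy":0,"wz":0,"claw":50},{"dx":0,"dy":0,"dz":-0.05,"wx":0,"wy":0,"wz":0,"claw":50},{"dx":0,"dy":0,"dz":0,"wx":0,"wy":0,"wz":0,"claw":50}]'
python3 - <<'E'
from h import *
c=np.array([.561,.0336])
for n in ["side","scene"]:
    new=optics.grab_frame(n); np.save(n+"9.npy",new,allow_pickle=True); old=np.load(n+"0.npy",allow_pickle=True).item()
    for az in ([-70,-50] if n=="side" else [0,-25]):
        a=np.radians(az); zs=np.arange(.150,.216,.002)
        for lab,f in (("old",old),("new",new)):
            uv=proj(f,[[*(c+.029*np.array([np.cos(a),np.sin(a)])),z] for z in zs]).astype(np.float32)[None]
            print(n,az,lab,cv2.remap(f["frame"],uv,None,1).max(2)[0])
E
```

```text
clock: 18.45
position: [0.5612, 0.0318, 0.147]
tool_rot: [3.14, -0.0, 2.248]
force: [-16.5, -2.9, 45.1]
grip_width: 0.0566
finger_force: 86.2
side -70 old [16 16 18 19 17 19 32 54 72 82 84 80 68 49 40 38 40 41 42 42 42 41 39 40
 40 43 58 67 64 57 59 69 76]
side -70 new [16 17 18 18 18 20 25 33 37 37 36 38 39 40 41 42 42 41 42 42 42 49 61 65
 56 46 57 70 77 79 79 80 80]
side -50 old [17 16 15 15 16 17 24 40 57 69 76 77 73 62 50 42 41 42 44 44 44 44 43 42
 40 42 48 55 58 56 52 51 52]
side -50 new [18 18 17 18 18 16 21 30 37 40 40 41 42 43 44 44 43 43 43 42 43 46 54 60
 57 47 38 34 36 41 45 46 42]
scene 0 old [14  7  7  8  8 12 17 26 41 61 74 85 84 74 50 39 33 33 33 32 32 33 32 33
 33 36 39 48 59 74 62 50 55]
scene 0 new [16  8  8  7  7  8  9 10 13 19 24 29 32 34 34 34 35 34 34 35 35 34 40 50
 66 57 39 42 45 49 58 66 67]
scene -25 old [11  8  7  8  9  9 14 21 38 56 69 77 78 68 56 42 34 32 31 31 32 32 30 32
 35 35 41 55 75 87 61 49 46]
scene -25 new [ 9  8 10 10 10  8 10 15 21 27 28 30 33 34 35 35 35 35 34 34 35 39 46 57
 66 50 39 34 41 50 58 63 65]
```

The bright spring ring has gone from both views and the top rim has dropped about 9–10 mm, so the cell is home. I'll ease the push a little and hand in.

```bash
python3 -m handwheel '[{"dx":0,"dy":0,"dz":-0.04,"wx":0,"wy":0,"wz":0,"claw":50},{"dx":0,"dy":0,"dz":0,"wx":0,"wy":0,"wz":0,"claw":50},{"dx":0,"dy":0,"dz":0,"wx":0,"wy":0,"wz":0,"claw":50},{"dx":0,"dy":0,"dz":0,"wx":0,"wy":0,"wz":0,"claw":50}]'
python3 -c "
from workcell import job_done; print(job_done())"
```

```text
clock: 19.05
position: [0.5612, 0.0318, 0.147]
tool_rot: [3.14, -0.0, 2.248]
force: [-15.9, -3.1, 38.2]
grip_width: 0.0562
finger_force: 85.4
the job is handed in; nothing more can be done
None
```

The job is handed in: the polariser pointer stands at the red mark, and the analyser cell is keyed over the pins and held pressed home with about 38 N (wrist reading); the hand-in call returned no verdict.

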